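# Check the orange lever for binding

## Task

On the synth desk, check the lever with the orange cross bar for binding: swing it slowly all the way forward, away from the robot, to its far stop, then bring it slowly all the way back to its near stop, on the robot's side, and let go of it there. Leave the violet and blue levers where they stand.

Things in the scene. Friction and masses are not known exactly. Their poses are not given: they have to be found in the camera images.
- orange_bar (a joint): Orange lever's angle, rad: 0 at the near stop (leaning 0.6 rad from upright toward the robot), 0.6 upright, 1.2 at the far stop (leaning 0.6 rad away). Steady hinge friction 0.25 N m (about 2 N at the bar): it stays where it is left. Starts part-way. Hinge axis: 120 mm from the bar's axis, parallel to it, 35 mm above the desk; bar's axis 134 mm above the desk at the stops, 155 mm upright.
- orange_grip (a point): Middle of the orange cross bar, on its axis. Round bar 16 mm thick, 98 mm long, held at its ends by two 8 mm steel arms (centre lines 45 mm either side, 82 mm free between them), so its middle is free all round. Axes: y along the bar, z along the arms, out from the hinge (the hinge axis is 120 mm along -z), x the way the bar moves as the joint grows, turned up to 0.2 rad in yaw.
- violet_grip (a point): Middle of the violet cross bar of a second lever, same sizes and axes as the orange one, at any angle. Each of the three levers stands on its own black box with white cheeks, fixed to the desk, 176 x 128 mm, 50 mm high, centred under its hinge. The boxes are side by side in any order.
- blue_grip (a point): Middle of the blue cross bar of a third lever, same sizes and axes as the orange one, at any angle.
There are look-alikes about, which are no part of the job. What is shaped like the part that bears orange_bar but yellow is not meant.

How it is judged:
By the outcome, as a careful person would: the job done as asked, in the order asked, and still so for the second after the job is handed in, with the robot touching nothing.
It also fails if it takes over 38 s, if anything falls off the work surface, if the arm or the gripper's body presses on something with over 40 N, if the wrist force passes 120 N, or if a joint passes its speed limit or range.

## Robot

A 7-joint arm with a two-finger parallel gripper is mounted at the origin on the work surface. World frame = base frame: x ahead of the robot, y to its left, z up, the work surface at z = 0. Lengths are in m, angles in rad, forces in N, time in s.
With the tool pointing down it reaches from about 0.425 to 0.925 m from the base axis. Payload 6.8 kg.
Tool frame: the origin (TCP) lies on the centre line of the jaws, within the pads' length; the fingertips stand 14 mm ahead of it and the grasp point (between the pads) lies 5 mm behind it (r.tips_ahead is the distance from the TCP to the fingertips, in m); z points along the fingers, y is the line along which they close (so a half turn about z gives the same grasp; the last joint's range is limited). The gripper opens to 85 mm and grips with 20 to 120 N. Pads are 22 mm wide; open, the fingers measure 114 mm over their backs; the gripper's body (76 mm by 85 mm) begins 54 mm behind the grasp point. The pads swing forward as they close: fully open they stand 13 mm farther back than shut.
Start: joints at [1.154, 0.477, 0.022, 1.555, -0.011, 1.109, -0.083], TCP at [0.205, -0.643, 0.245] pointing down, gripper open.
Joint ranges: [-2.96, 2.96], [-0.34, 2.1], [-1.41, 1.46], [0.24, 2.44], [-1.37, 4.51], [0.17, 1.92], [-2.96, 2.96]. Speed limits (rad/s): [2.39, 2.39, 3.14, 3.14, 3.14, 3.14, 3.14].

## Interface

Orientations are given as a rotation vector (axis times angle).
In Python, from bench import r, eyes gives the robot as it stands.
- The arm moves only by the tool step_arm, never from a script. Its argument "rows" is a list of rows, each a list of 6 numbers: the shift along the world's x, y, z in units of 60 cm (1.0 is 60 cm), then the turn, a rotation vector about the world's x, y, z in units of pi rad (1.0 is pi rad). In form: [[x, y, z, rx, ry, rz], ...]. A call has 1 to 5 rows; each row is the pose to reach, as a shift and turn from the pose commanded when the call began, turning the shorter way round; what a row does not reach only later rows make up. A row lasts 1/12 s, in which the tool goes at most 41.7 mm and 7.16 degrees, less where a joint would pass 70% of its speed; a pose out of reach is approached as far as the arm can. A call with a number of a shift or a turn outside -1 to 1 is refused whole. A call with a gripper value outside its range is refused whole. "jaw" is the closure, from 0 (fully open) to 1 (shut), set as the call begins (left out, the last holds). The fingers move at their own pace and stop on an object; "squeeze" is the grip in N (left out, the last holds). Time passes only in rows, so rows that repeat a pose let the fingers close. It gives the time, the measured TCP pose, the force, the opening and the grip force at its end, in the units of the state.
- r.get_obs(): the state, without advancing time (a new reading comes with each control period).
- eyes.grab_frame(name): name is "scene" or "top" or "wrist"; returns the picture (384x512x3 uint8, red, green, blue); there is no depth.
- eyes.camera_info(name): a dict with "mtx" (3x3 intrinsics, pixels), "k1" (the pictures are not rectified: a ray, as slopes to the right and down, at radius r is drawn at 1 + k1 r^2 times it, then the intrinsics apply), "extrinsics" (4x4, takes a point from camera to world coordinates); the wrist camera has in their place "tool_from_camera" (4x4, takes a point from camera to tool coordinates, whose origin is the TCP and whose axes are the flange's). Camera axes: x right, y down, z forward; pixel columns grow to the right and rows downward; lengths in m; the calibration is good to about 2 mm. A picture is of the moment at which its call begins: read the wrist's pose just before it. camera_info takes no time and is no camera call.
- r.hand_in(): hands the job in; it is judged then, once.
The state is a dict: "clock": time; "joints": joint angles; "qvel": joint speeds; "tau": joint torques, N m; "tcp_pos": TCP position; "orientation": TCP orientation; "contact_force": force on the tool from outside, world axes, zero at the start; "moment": the same for the moment, N m; "grip_width": finger opening in m; "gripper_force": force on a finger pad.
Only numpy, scipy, OpenCV 4.12 (cv2) and the standard library are available. Lean on these libraries where they do the work, as an engineer would, in place of code of your own. Each camera call takes 0.05 s, during which the arm holds its last target. There are 200 camera calls.

## Working session

There is one attempt and no reset: what is moved stays moved. The work goes in short steps, Python scripts to look and compute and a tool call to move; the robot and the scene stay as the last step left them, time stands still between calls to the robot, and variables do not carry over. Pictures are saved under pics/ and viewed, at most 10 in all, crops included, and the job is handed in when it is done.

Besides the shell and the picture viewer there is one more tool, called after ">>>" in YAML: its name, and indented under it one key for each argument. step_arm: Moves the arm, as the interface text tells. Shifts and turns lie within -1 to 1; 1 stands for 60 cm of shift or pi rad of turn. Its arguments: {"type":"object","properties":{"rows":{"type":"array"},"jaw":{"type":"number"},"squeeze":{"type":"number"}},"required":["rows"]}

```bash
mkdir -p pics; ls
python3 - <<'E'
from bench import r, eyes
import cv2,numpy as np
a=[eyes.grab_frame(n) for n in("scene","top")]
for n,i in zip(("scene","top"),a): cv2.imwrite(f"pics/{n}0.png",i[...,::-1])
cv2.imwrite("pics/both0.png",cv2.resize(np.hstack(a),(800,300))[...,::-1])
for n in("scene","top","wrist"): print(n,eyes.camera_info(n))
print(r.get_obs())
E
```

```text
pics
scene {'mtx': array([[408.71145366,   0.        , 260.37550458],
       [  0.        , 408.71145366, 189.43585269],
       [  0.        ,   0.        ,   1.        ]]), 'k1': -0.11724879558496626, 'extrinsics': array([[ 0.38150081,  0.71774973, -0.58248815,  0.94168429],
       [ 0.92436049, -0.29360005,  0.24363228, -0.23763471],
       [ 0.00384845, -0.63137495, -0.77546816,  0.7931385 ],
       [ 0.        ,  0.        ,  0.        ,  1.        ]])}
top {'mtx': array([[486.03668212,   0.        , 252.50867449],
       [  0.        , 486.03668212, 189.2222591 ],
       [  0.        ,   0.        ,   1.        ]]), 'k1': -0.04145282244950881, 'extrinsics': array([[-0.02051566, -0.98801851,  0.15296576,  0.27364831],
       [-0.99977973,  0.01959648, -0.0075145 ,  0.0138658 ],
       [ 0.00442687, -0.15308623, -0.98820292,  1.21056465],
       [ 0.        ,  0.        ,  0.        ,  1.        ]])}
wrist {'mtx': array([[290.63162077,   0.        , 257.17684942],
       [  0.        , 290.63162077, 189.82223304],
       [  0.        ,   0.        ,   1.        ]]), 'k1': -0.03602
[... 378 characters left out ...]
clock': 0.1, 'joints': array([ 1.15389966,  0.47773772,  0.02236506,  1.55634883, -0.01150128,
        1.10926869, -0.08312771]), 'qvel': array([ 0.00034544, -0.00371665, -0.00216309, -0.00183835, -0.00096256,
        0.00064654, -0.00310846]), 'tau': array([ 3.21116757e-03, -5.97759247e+01,  1.61315806e+00, -2.81954795e+01,
        1.28181066e-02,  4.99932023e-03,  5.99483155e-05]), 'tcp_pos': array([ 0.20496771, -0.64260214,  0.24441132]), 'orientation': array([-3.10265673e+00, -4.82843625e-01,  5.92374090e-04]), 'contact_force': array([ 0.82235899, -0.09562408, -0.18903324]), 'moment': array([-0.0028387 , -0.00122876, -0.04265972]), 'gripper_force': 0.0, 'grip_width': 0.08541852192767585}
```

View pics/both0.png

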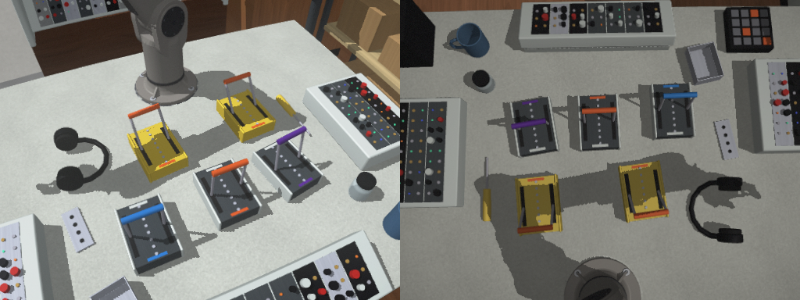

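The orange bars are at three places in the 800×300 composite, right half (top view): the black box in the middle at (600,111), yellow box A at (538,229) and yellow box B at (645,212). Only the one on the black box with white cheeks fits the description. I'll measure it and check it in a crop.

```bash
cat > h.py <<'E'
import cv2,numpy as np
from bench import r,eyes
from scipy.spatial.transform import Rotation as R
def ray(n,px,T=None):
    c=eyes.camera_info(n); K=c["mtx"]; k=c["k1"]
    T=c["extrinsics"] if T is None else T
    d=np.array([(px[0]-K[0,2])/K[0,0],(px[1]-K[1,2])/K[1,1]]); u=d.copy()
    for _ in range(20): u=d/(1+k*(u@u))
    v=T[:3,:3]@np.array([u[0],u[1],1]); return T[:3,3],v/np.linalg.norm(v)
def meet(a,b):
    (p,d),(q,e)=a,b
    s=np.linalg.lstsq(np.c_[d,-e],q-p,rcond=None)[0]
    A,B=p+s[0]*d,q+s[1]*e
    return (A+B)/2,np.linalg.norm(A-B)
def plane(a,z): return a[0]+a[1]*(z-a[0][2])/a[1][2]
def blobs(img,lo,hi,amin=25):
    m=cv2.inRange(cv2.cvtColor(img,cv2.COLOR_RGB2HSV),lo,hi)
    n,l,s,c=cv2.connectedComponentsWithStats(m)
    out=[]
    for i in range(1,n):
        if s[i,4]>=amin:
            cs=cv2.findContours((l==i).astype(np.uint8),0,2)[0]
            out.append((s[i,4],c[i].round(1),cv2.boxPoints(cv2.minAreaRect(cs[0])).round(0).tolist()))
    return out
E
python3 - <<'E'
from h import *
for n,c in(("scene",(299,215)),("top",(256,142))):
    im=cv2.imread(f"pics/{n}0.png")[...,::-1]
    for col,lo,hi in(("or",(4,150,90),(15,255,255)),("vi",(125,80,40),(150,255,255)),("bl",(102,120,60),(115,255,255))):
        for b in blobs(im,lo,hi): print(n,col,*b)
a=[cv2.resize(cv2.imread("pics/scene0.png")[170:320,200:400],(400,300),interpolation=2),cv2.resize(cv2.imread("pics/top0.png")[85:235,160:360],(400,300),interpolation=2)]
cv2.imwrite("pics/crop0.png",np.hstack(a))
E
```

```text
scene or 159 [303.1  99.5] [[286.0, 103.0], [319.0, 92.0], [320.0, 96.0], [287.0, 107.0]]
scene or 244 [184.1 141.6] [[163.0, 146.0], [202.0, 131.0], [204.0, 137.0], [166.0, 152.0]]
scene or 44 [330.  159.7] [[322.0, 162.0], [337.0, 155.0], [338.0, 158.0], [322.0, 164.0]]
scene or 370 [293.3 214.2] [[269.0, 219.0], [315.0, 202.0], [318.0, 209.0], [272.0, 226.0]]
scene or 64 [213.7 208.4] [[203.0, 211.0], [223.0, 203.0], [224.0, 206.0], [204.0, 214.0]]
scene or 86 [306.2 270.5] [[295.0, 273.0], [316.0, 264.0], [318.0, 268.0], [296.0, 277.0]]
scene vi 285 [372.5 173. ] [[353.0, 179.0], [390.0, 160.0], [393.0, 166.0], [356.0, 185.0]]
scene vi 76 [390.8 232.6] [[381.0, 236.0], [398.0, 226.0], [400.0, 229.0], [383.0, 239.0]]
scene bl 525 [181.5 273.5] [[153.0, 279.0], [207.0, 259.0], [210.0, 268.0], [156.0, 288.0]]
scene bl 124 [200.9 327.8] [[188.0, 331.0], [213.0, 320.0], [214.0, 325.0], [189.0, 335.0]]
top or 92 [453.2  16.6] [[449.0, 12.0], [458.0, 12.0], [458.0, 21.0], [449.0, 21.0]]
top or 86 [443.1  40. ] [[438.0, 36.0], [448.0, 36.0], [448.0, 44.0], [438.0, 44.0]]
top or 39 [466.7
[... 263 characters left out ...]
1 212.3] [[296.0, 212.0], [316.0, 209.0], [316.0, 213.0], [296.0, 215.0]]
top or 65 [173.2 229.3] [[163.0, 229.0], [183.0, 227.0], [183.0, 230.0], [163.0, 232.0]]
top or 249 [322.5 273.9] [[298.0, 273.0], [343.0, 267.0], [344.0, 274.0], [299.0, 280.0]]
top or 162 [173.8 293.1] [[151.0, 293.0], [195.0, 289.0], [195.0, 294.0], [151.0, 297.0]]
top vi 74 [165.9 130.3] [[156.0, 130.0], [176.0, 127.0], [176.0, 130.0], [156.0, 134.0]]
top vi 326 [164.3 157.7] [[141.0, 158.0], [186.0, 150.0], [187.0, 158.0], [143.0, 165.0]]
top bl 65 [347.2 109.8] [[337.0, 108.0], [356.0, 108.0], [356.0, 111.0], [337.0, 111.0]]
top bl 296 [357.9 121.6] [[337.0, 119.0], [379.0, 117.0], [379.0, 124.0], [337.0, 126.0]]
```

View pics/crop0.png

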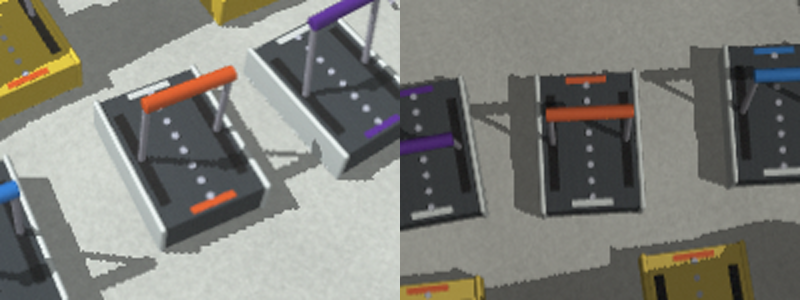

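The crop shows the orange bar on the black box with white cheeks, between the violet and blue ones (scene (293,214), top (254,141)). An orange patch marks the box's far end and a white patch its near end. That is the one to use.

Run:
```python
from h import *
for n,s,t in(("or",(293.3,214.2),(254.1,141.1)),("vi",(372.5,173),(164.3,157.7)),("bl",(181.5,273.5),(357.9,121.6)),("yA",(184.1,141.6),(322.5,273.9)),("yB",(303.1,99.5),(173.8,293.1))):
    print(n,*meet(ray("scene",s),ray("top",t)))
L,Rr=[plane(ray("top",p),.15) for p in((233,142.5),(276,140))]; d=L-Rr; print("bar",L,Rr,np.hypot(*d[:2]),"yaw",np.arctan2(-d[0],d[1]))
print("strip", plane(ray("top",(252.6,124.4)),.05),plane(ray("scene",(306.2,270.5)),.05))
# white strips near end, box outline
im=cv2.imread("pics/top0.png")[...,::-1]
for b in blobs(im[110:205,220:290],(0,0,150),(180,60,255),8): print(b)
```

```text
or [ 0.54461839 -0.001257    0.15674491] 0.0029266718932799947
vi [0.51106959 0.19920779 0.15538046] 0.0023482778822620184
bl [ 0.58586514 -0.23516256  0.15689778] 0.001415342389258138
yA [ 0.25033545 -0.14143353  0.13689596] 0.00361798905330037
yB [0.21556293 0.18186816 0.13578341] 0.0014486675815454006
bar [0.54466621 0.0473587  0.15      ] [ 0.5485676  -0.04922117  0.15      ] 0.09665864488540697 yaw 0.04037347470691421
strip [0.61522127 0.00149231 0.05      ] [0.61490876 0.00098415 0.05      ]
(np.int32(96), array([59.4, 43.9]), [[57.0, 10.0], [58.0, 10.0], [62.0, 78.0], [61.0, 78.0]])
(np.int32(20), array([ 8.5, 18.5]), [[8.0, 25.0], [8.0, 12.0], [9.0, 12.0], [9.0, 25.0]])
(np.int32(11), array([ 9.5, 37.6]), [[9.0, 41.0], [9.0, 34.0], [10.0, 34.0], [10.0, 41.0]])
(np.int32(46), array([10.7, 63.9]), [[9.0, 45.0], [10.0, 45.0], [12.0, 81.0], [11.0, 81.0]])
(np.int32(39), array([35.8, 75.8]), [[26.0, 76.0], [45.0, 74.0], [45.0, 76.0], [26.0, 78.0]])
```

Run:
```python
from h import *
w=plane(ray("top",(255.8,185.8)),.05); f=plane(ray("top",(252.6,124.4)),.05)
d=f-w; print(w,f,np.linalg.norm(d),"hinge",(w+f)/2,"yaw",np.arctan2(d[1],d[0]))
o=r.get_obs(); M=R.from_rotvec(o["orientation"]).as_matrix(); print(M.round(3), np.arctan2(M[1,1],M[0,1]))
```

```text
[ 0.46151194 -0.0030916   0.05      ] [0.61522127 0.00149231 0.05      ] 0.15377766738416135 hinge [ 0.5383666  -0.00079965  0.05      ] yaw 0.02981311072533478
[[ 0.953  0.304 -0.001]
 [ 0.304 -0.953  0.002]
 [-0.    -0.002 -1.   ]] -1.2620278858948701
```

>>> step_arm:
  rows:
    - [0.031,0.059,0.005,0,0,0.024]
    - [0.062,0.118,0.01,0,0,0.048]
    - [0.092,0.177,0.015,0,0,0.072]
    - [0.123,0.236,0.02,0,0,0.096]
    - [0.154,0.295,0.02,0,0,0.12]

```text
clock: 0.52
tcp_pos: [0.2981, -0.4644, 0.2575]
orientation: [2.957, 1.061, -0.0]
contact_force: [1.6, 0.6, 0.3]
grip_width: 0.0856
gripper_force: 0.0
```

>>> step_arm:
  rows:
    - [0.031,0.059,0,0,0,0.024]
    - [0.062,0.118,0,0,0,0.048]
    - [0.092,0.177,0,0,0,0.072]
    - [0.123,0.236,0,0,0,0.096]
    - [0.154,0.295,0,0,0,0.12]

```text
clock: 0.93
tcp_pos: [0.3901, -0.2872, 0.2572]
orientation: [-2.706, -1.597, 0.001]
contact_force: [0.4, 0.2, -0.6]
grip_width: 0.0853
gripper_force: 0.0
```

>>> step_arm:
  rows:
    - [0.031,0.059,0,0,0,0.024]
    - [0.062,0.118,0,0,0,0.048]
    - [0.092,0.177,0,0,0,0.072]
    - [0.123,0.236,0,0,0,0.096]
    - [0.154,0.295,0,0,0,0.12]

```text
clock: 1.35
tcp_pos: [0.4826, -0.1103, 0.2573]
orientation: [2.359, 2.075, -0.0]
contact_force: [0.5, -0.2, 0.7]
grip_width: 0.0856
gripper_force: 0.0
```

>>> step_arm:
  rows:
    - [0.031,0.059,0,0,0,0.024]
    - [0.062,0.118,0,0,0,0.048]
    - [0.09,0.17,0,0,0,0.053]
    - [0.1,0.185,0,0,0,0.053]
    - [0.1,0.185,0,0,0,0.053]

```text
clock: 1.77
tcp_pos: [0.5433, 0.0029, 0.2571]
orientation: [-2.174, -2.266, -0.003]
contact_force: [-0.1, 0.2, 0.9]
grip_width: 0.0856
gripper_force: 0.0
```

Run:
```python
from h import *
o=r.get_obs(); im=eyes.grab_frame("wrist"); cv2.imwrite("pics/w1.png",im[...,::-1])
M=np.eye(4); M[:3,:3]=R.from_rotvec(o["orientation"]).as_matrix(); M[:3,3]=o["tcp_pos"]
T=M@eyes.camera_info("wrist")["tool_from_camera"]
print(o["tcp_pos"],M[:3,:3].round(3),o["joints"].round(2))
for b in blobs(im,(4,150,90),(15,255,255)):
    print(b,plane(ray("wrist",b[1],T),.155)); P=[plane(ray("wrist",p,T),.155) for p in b[2]]; print(np.round(P,4))
```

```text
[0.54325896 0.00289103 0.25712947] [[-0.041  0.999  0.   ]
 [ 0.999  0.041  0.002]
 [ 0.002  0.    -1.   ]] [ 0.35  0.3  -0.57  1.83  0.18  1.06 -0.25]
(np.int32(2096), array([258.2, 193.1]), [[249.0, 139.0], [268.0, 139.0], [268.0, 253.0], [249.0, 253.0]]) [0.54268036 0.00359901 0.155     ]
[[ 0.5335  0.0483  0.155 ]
 [ 0.5486  0.0489  0.155 ]
 [ 0.5538 -0.0526  0.155 ]
 [ 0.5368 -0.0532  0.155 ]]
(np.int32(308), array([316.8, 168.3]), [[311.0, 189.0], [314.0, 148.0], [322.0, 148.0], [319.0, 189.0]]) [0.58962035 0.02681167 0.155     ]
[[0.5866 0.009  0.155 ]
 [0.5857 0.0433 0.155 ]
 [0.5921 0.0436 0.155 ]
 [0.5933 0.0092 0.155 ]]
(np.int32(70), array([139.1, 247. ]), [[134.0, 239.0], [139.0, 238.0], [143.0, 255.0], [139.0, 256.0]]) [ 0.43813778 -0.05149959  0.155     ]
[[ 0.4342 -0.0437  0.155 ]
 [ 0.4388 -0.0425  0.155 ]
 [ 0.441  -0.0595  0.155 ]
 [ 0.4372 -0.0607  0.155 ]]
(np.int32(43), array([  1.2, 332.3]), [[0.0, 338.0], [0.0, 325.0], [3.0, 325.0], [3.0, 338.0]]) [ 0.28336186 -0.15861124  0.155     ]
[[ 0.28   -0.1664  0.155 ]
 [ 0.2846 -0.1491  0.155 ]
 [ 0.2879 -0.1488  0.155 ]
 [ 0.2834 -0.1661  0.155 ]]
```

View pics/w1.png

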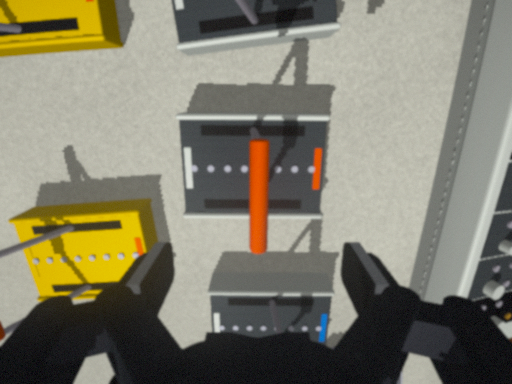

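Wrist view: the orange bar is at (258,193), centred between the fingers and running parallel to the pads, about 1 mm from the two-camera estimate. I'll descend and close lightly.

>>> step_arm:
  rows:
    - [0,-0.003,-0.04,0,0,0]
    - [0,-0.006,-0.08,0,0,0]
    - [0,-0.006,-0.12,0,0,0]
    - [0,-0.006,-0.155,0,0,0]
    - [0,-0.006,-0.178,0,0,0]

```text
clock: 2.23
tcp_pos: [0.5403, -0.0076, 0.1481]
orientation: [-2.185, -2.256, 0.006]
contact_force: [-0.3, -0.1, 0.7]
grip_width: 0.0854
gripper_force: 0.0
```

>>> step_arm:
  rows:
    - [0,0,0,0,0,0]
    - [0,0,0,0,0,0]
    - [0,0,0,0,0,0]
    - [0,0,0,0,0,0]
    - [0,0,0,0,0,0]
  jaw: 1
  squeeze: 25

```text
clock: 2.65
tcp_pos: [0.543, -0.005, 0.1517]
orientation: [2.181, 2.259, 0.002]
contact_force: [-0.0, 0.8, -1.0]
grip_width: 0.0259
gripper_force: 0.0
```

>>> step_arm:
  rows:
    - [0,0,0,0,0,0]
    - [0,0,0,0,0,0]
    - [0,0,0,0,0,0]

```text
clock: 2.9
tcp_pos: [0.5431, -0.0048, 0.1516]
orientation: [2.181, 2.259, 0.002]
contact_force: [-0.9, -0.8, 6.1]
grip_width: 0.015
gripper_force: 24.5
```

Run:
```python
from h import *
o=r.get_obs(); print({k:o[k] for k in("clock","tcp_pos","contact_force","grip_width","gripper_force")})
```

```text
{'clock': 2.9, 'tcp_pos': array([ 0.54313846, -0.00483408,  0.15159407]), 'contact_force': array([-0.86863998, -0.82907196,  6.09092456]), 'grip_width': 0.01501521176714671, 'gripper_force': 24.542256295681}
```

```bash
cat > arc.py <<'E'
import numpy as np,sys
a,step,n=float(sys.argv[1]),float(sys.argv[2]),int(sys.argv[3])
p=lambda d:np.array([.12*np.sin(d)*np.cos(.035),.12*np.sin(d)*np.sin(.035),.12*np.cos(d)])/.6
for c in range(n):
    print(round(a,3),[(p(a+step*k)-p(a)).round(4).tolist()+[0,0,0] for k in range(1,6)]); a+=5*step
E
python3 arc.py .04 .02 6
```

```text
0.04 [[0.004, 0.0001, -0.0002, 0, 0, 0], [0.008, 0.0003, -0.0005, 0, 0, 0], [0.012, 0.0004, -0.0008, 0, 0, 0], [0.0159, 0.0006, -0.0013, 0, 0, 0], [0.0199, 0.0007, -0.0018, 0, 0, 0]]
0.14 [[0.004, 0.0001, -0.0006, 0, 0, 0], [0.0079, 0.0003, -0.0013, 0, 0, 0], [0.0118, 0.0004, -0.002, 0, 0, 0], [0.0157, 0.0006, -0.0029, 0, 0, 0], [0.0196, 0.0007, -0.0038, 0, 0, 0]]
0.24 [[0.0039, 0.0001, -0.001, 0, 0, 0], [0.0077, 0.0003, -0.0021, 0, 0, 0], [0.0116, 0.0004, -0.0032, 0, 0, 0], [0.0154, 0.0005, -0.0044, 0, 0, 0], [0.0191, 0.0007, -0.0057, 0, 0, 0]]
0.34 [[0.0038, 0.0001, -0.0014, 0, 0, 0], [0.0075, 0.0003, -0.0028, 0, 0, 0], [0.0112, 0.0004, -0.0043, 0, 0, 0], [0.0148, 0.0005, -0.0059, 0, 0, 0], [0.0185, 0.0006, -0.0076, 0, 0, 0]]
0.44 [[0.0036, 0.0001, -0.0017, 0, 0, 0], [0.0072, 0.0003, -0.0036, 0, 0, 0], [0.0107, 0.0004, -0.0054, 0, 0, 0], [0.0142, 0.0005, -0.0074, 0, 0, 0], [0.0176, 0.0006, -0.0094, 0, 0, 0]]
0.54 [[0.0034, 0.0001, -0.0021, 0, 0, 0], [0.0068, 0.0002, -0.0042, 0, 0, 0], [0.0101, 0.0004, -0.0065, 0, 0, 0], [0.0134, 0.0005, -0.0088, 0, 0, 0], [0.0166, 0.0006, -0.0111, 0, 0, 0]]
```

>>> step_arm:
  rows:
    - [0.004,0,0,0,0,0]
    - [0.008,0,-0.0005,0,0,0]
    - [0.012,0,-0.001,0,0,0]
    - [0.016,0.001,-0.001,0,0,0]
    - [0.02,0.001,-0.002,0,0,0]

```text
clock: 3.32
tcp_pos: [0.5541, -0.0044, 0.1501]
orientation: [2.182, 2.26, -0.002]
contact_force: [-2.5, -1.4, 7.7]
grip_width: 0.0152
gripper_force: 25.3
```

>>> step_arm:
  rows:
    - [0.004,0,-0.0005,0,0,0]
    - [0.008,0,-0.001,0,0,0]
    - [0.012,0,-0.002,0,0,0]
    - [0.016,0.001,-0.003,0,0,0]
    - [0.02,0.001,-0.004,0,0,0]

```text
clock: 3.73
tcp_pos: [0.5659, -0.004, 0.1472]
orientation: [-2.182, -2.26, 0.003]
contact_force: [-3.5, -1.3, 6.0]
grip_width: 0.0154
gripper_force: 25.4
```

Forces are steady at about 3 N along x, as the hinge friction predicts.

>>> step_arm:
  rows:
    - [0.004,0,-0.001,0,0,0]
    - [0.008,0,-0.002,0,0,0]
    - [0.0115,0,-0.003,0,0,0]
    - [0.0155,0.001,-0.0045,0,0,0]
    - [0.019,0.001,-0.006,0,0,0]

```text
clock: 4.15
tcp_pos: [0.5776, -0.0036, 0.143]
orientation: [-2.182, -2.26, 0.002]
contact_force: [-3.4, -3.2, 4.1]
grip_width: 0.0152
gripper_force: 25.6
```

>>> step_arm:
  rows:
    - [0.004,0,-0.0015,0,0,0]
    - [0.0075,0,-0.003,0,0,0]
    - [0.011,0,-0.0045,0,0,0]
    - [0.015,0.001,-0.006,0,0,0]
    - [0.0185,0.001,-0.0075,0,0,0]

```text
clock: 4.57
tcp_pos: [0.5888, -0.003, 0.1384]
orientation: [2.182, 2.26, -0.002]
contact_force: [-4.9, -3.7, 0.6]
grip_width: 0.0147
gripper_force: 25.4
```

>>> step_arm:
  rows:
    - [0.0035,0,-0.0015,0,0,0]
    - [0.007,0,-0.0035,0,0,0]
    - [0.0105,0,-0.0055,0,0,0]
    - [0.014,0.001,-0.0075,0,0,0]
    - [0.0175,0.001,-0.0095,0,0,0]

```text
clock: 4.98
tcp_pos: [0.5993, -0.0024, 0.1327]
orientation: [2.182, 2.26, -0.002]
contact_force: [-3.6, -4.7, 1.7]
grip_width: 0.0153
gripper_force: 25.5
```

>>> step_arm:
  rows:
    - [0.0025,0,-0.0015,0,0,0]
    - [0.005,0,-0.003,0,0,0]
    - [0.0075,0,-0.005,0,0,0]
    - [0.01,0,-0.0065,0,0,0]
    - [0.0125,0,-0.008,0,0,0]

```text
clock: 5.4
tcp_pos: [0.6058, -0.0021, 0.1286]
orientation: [-2.181, -2.259, 0.005]
contact_force: [-13.9, -5.5, 20.9]
grip_width: 0.015
gripper_force: 27.3
```

>>> step_arm:
  rows:
    - [0.0015,0,-0.001,0,0,0]
    - [0.003,0,-0.002,0,0,0]
    - [0.0045,0,-0.003,0,0,0]
    - [0.006,0,-0.004,0,0,0]

```text
clock: 5.73
tcp_pos: [0.6061, -0.002, 0.1279]
orientation: [-2.179, -2.257, 0.014]
contact_force: [-31.2, -5.3, 41.8]
grip_width: 0.0151
gripper_force: 29.9
```

The force jump at x = 0.606, z = 0.128 is where the far stop should be (0.538 + 0.068, 0.129). Now back.

```bash
python3 arc.py .64 -.02 13 | sed 's/, 0, 0, 0\]/]/g'
```

```text
0.64 [[-0.0032, -0.0001, 0.0024], [-0.0065, -0.0002, 0.0046], [-0.0098, -0.0003, 0.0069], [-0.0132, -0.0005, 0.009], [-0.0166, -0.0006, 0.0111]]
0.54 [[-0.0034, -0.0001, 0.002], [-0.0069, -0.0002, 0.004], [-0.0105, -0.0004, 0.0059], [-0.014, -0.0005, 0.0077], [-0.0176, -0.0006, 0.0094]]
0.44 [[-0.0036, -0.0001, 0.0017], [-0.0073, -0.0003, 0.0033], [-0.011, -0.0004, 0.0048], [-0.0147, -0.0005, 0.0062], [-0.0185, -0.0006, 0.0076]]
0.34 [[-0.0038, -0.0001, 0.0013], [-0.0076, -0.0003, 0.0025], [-0.0114, -0.0004, 0.0037], [-0.0153, -0.0005, 0.0047], [-0.0191, -0.0007, 0.0057]]
0.24 [[-0.0039, -0.0001, 0.0009], [-0.0078, -0.0003, 0.0017], [-0.0117, -0.0004, 0.0025], [-0.0157, -0.0005, 0.0032], [-0.0196, -0.0007, 0.0038]]
0.14 [[-0.004, -0.0001, 0.0005], [-0.0079, -0.0003, 0.001], [-0.0119, -0.0004, 0.0013], [-0.0159, -0.0006, 0.0016], [-0.0199, -0.0007, 0.0018]]
0.04 [[-0.004, -0.0001, 0.0001], [-0.008, -0.0003, 0.0002], [-0.012, -0.0004, 0.0001], [-0.016, -0.0006, 0.0], [-0.02, -0.0007, -0.0002]]
-0.06 [[-0.004, -0.0001, -0.0003], [-0.008, -0.0003, -0.0006], [-0.0119, -0.0004, -0.0011], [-0.0159, -0.0006, -0.0016], [-0.0199, -0.0007, -0.0022]]
-0.16 [[-0.0039, -0.0001, -0.0007], [-0.0079, -0.0003, -0.0014], [-0.0118, -0.0004, -0.0023], [-0.0157, -0.0005, -0.0032], [-0.0195, -0.0007, -0.0042]]
-0.26 [[-0.0039, -0.0001, -0.0011], [-0.0077, -0.0003, -0.0022], [-0.0115, -0.0004, -0.0034], [-0.0153, -0.0005, -0.0047], [-0.019, -0.0007, -0.0061]]
-0.36 [[-0.0037, -0.0001, -0.0014], [-0.0074, -0.0003, -0.003], [-0.0111, -0.0004, -0.0046], [-0.0147, -0.0005, -0.0062], [-0.0183, -0.0006, -0.008]]
-0.46 [[-0.0036, -0.0001, -0.0018], [-0.0071, -0.0002, -0.0037], [-0.0106, -0.0004, -0.0056], [-0.014, -0.0005, -0.0077], [-0.0174, -0.0006, -0.0098]]
-0.56 [[-0.0034, -0.0001, -0.0022], [-0.0067, -0.0002, -0.0044], [-0.01, -0.0003, -0.0067], [-0.0132, -0.0005, -0.009], [-0.0164, -0.0006, -0.0115]]
```

>>> step_arm:
  rows:
    - [-0.003,0,0.002,0,0,0]
    - [-0.0065,0,0.0045,0,0,0]
    - [-0.01,0,0.007,0,0,0]
    - [-0.013,0,0.009,0,0,0]
    - [-0.0165,-0.0005,0.011,0,0,0]

```text
clock: 6.15
tcp_pos: [0.6008, -0.0022, 0.1319]
orientation: [2.182, 2.26, 0.001]
contact_force: [1.8, -3.2, -7.6]
grip_width: 0.0151
gripper_force: 24.8
```

>>> step_arm:
  rows:
    - [-0.0035,0,0.002,0,0,0]
    - [-0.007,0,0.004,0,0,0]
    - [-0.0105,0,0.006,0,0,0]
    - [-0.014,0,0.0075,0,0,0]
    - [-0.0175,-0.0005,0.0095,0,0,0]

```text
clock: 6.57
tcp_pos: [0.5903, -0.0025, 0.1384]
orientation: [2.182, 2.26, 0.001]
contact_force: [1.5, -5.1, -5.8]
grip_width: 0.015
gripper_force: 24.5
```

>>> step_arm:
  rows:
    - [-0.0035,0,0.0015,0,0,0]
    - [-0.0075,0,0.0035,0,0,0]
    - [-0.011,0,0.005,0,0,0]
    - [-0.0145,0,0.006,0,0,0]
    - [-0.0185,-0.0005,0.0075,0,0,0]

```text
clock: 6.98
tcp_pos: [0.5799, -0.0028, 0.1434]
orientation: [2.181, 2.259, 0.003]
contact_force: [2.3, -5.1, -4.7]
grip_width: 0.0153
gripper_force: 24.4
```

>>> step_arm:
  rows:
    - [-0.004,0,0.0015,0,0,0]
    - [-0.0075,0,0.0025,0,0,0]
    - [-0.0115,0,0.0035,0,0,0]
    - [-0.0155,0,0.0045,0,0,0]
    - [-0.019,-0.0005,0.0055,0,0,0]

```text
clock: 7.4
tcp_pos: [0.5695, -0.0032, 0.1475]
orientation: [2.18, 2.257, 0.005]
contact_force: [3.7, -4.9, -3.7]
grip_width: 0.0152
gripper_force: 24.4
```

>>> step_arm:
  rows:
    - [-0.004,0,0.001,0,0,0]
    - [-0.008,0,0.0015,0,0,0]
    - [-0.0115,0,0.0025,0,0,0]
    - [-0.0155,0,0.003,0,0,0]
    - [-0.0195,-0.0005,0.004,0,0,0]

```text
clock: 7.82
tcp_pos: [0.5588, -0.0035, 0.1506]
orientation: [2.179, 2.256, 0.007]
contact_force: [4.8, -5.6, -0.7]
grip_width: 0.0151
gripper_force: 24.4
```

>>> step_arm:
  rows:
    - [-0.004,0,0.0005,0,0,0]
    - [-0.008,0,0.001,0,0,0]
    - [-0.012,0,0.0015,0,0,0]
    - [-0.016,0,0.0015,0,0,0]
    - [-0.02,-0.0005,0.002,0,0,0]

```text
clock: 8.23
tcp_pos: [0.5476, -0.0037, 0.1524]
orientation: [2.178, 2.255, 0.009]
contact_force: [4.8, -6.7, 2.8]
grip_width: 0.015
gripper_force: 24.9
```

>>> step_arm:
  rows:
    - [-0.004,0,0,0,0,0]
    - [-0.008,0,0,0,0,0]
    - [-0.012,0,0,0,0,0]
    - [-0.016,0,0,0,0,0]
    - [-0.02,-0.0005,0,0,0,0]

```text
clock: 8.65
tcp_pos: [0.5358, -0.0038, 0.1527]
orientation: [2.177, 2.255, 0.01]
contact_force: [4.6, -6.0, 4.8]
grip_width: 0.0151
gripper_force: 25.2
```

>>> step_arm:
  rows:
    - [-0.004,0,-0.0005,0,0,0]
    - [-0.008,0,-0.0005,0,0,0]
    - [-0.012,0,-0.001,0,0,0]
    - [-0.016,-0.0005,-0.0015,0,0,0]
    - [-0.02,-0.001,-0.002,0,0,0]

```text
clock: 9.07
tcp_pos: [0.5235, -0.004, 0.1513]
orientation: [2.177, 2.256, 0.01]
contact_force: [4.7, -4.8, 2.6]
grip_width: 0.015
gripper_force: 25.4
```

>>> step_arm:
  rows:
    - [-0.004,0,-0.0005,0,0,0]
    - [-0.008,0,-0.0015,0,0,0]
    - [-0.012,0,-0.0025,0,0,0]
    - [-0.0155,-0.0005,-0.003,0,0,0]
    - [-0.0195,-0.001,-0.004,0,0,0]

```text
clock: 9.48
tcp_pos: [0.5116, -0.0044, 0.1487]
orientation: [2.177, 2.257, 0.009]
contact_force: [3.4, -3.3, -0.0]
grip_width: 0.0147
gripper_force: 25.4
```

>>> step_arm:
  rows:
    - [-0.004,0,-0.001,0,0,0]
    - [-0.0075,0,-0.002,0,0,0]
    - [-0.0115,0,-0.0035,0,0,0]
    - [-0.0155,-0.0005,-0.0045,0,0,0]
    - [-0.019,-0.001,-0.006,0,0,0]

```text
clock: 9.9
tcp_pos: [0.4999, -0.0046, 0.145]
orientation: [2.178, 2.258, 0.009]
contact_force: [1.2, -3.6, 7.7]
grip_width: 0.0149
gripper_force: 26.2
```

>>> step_arm:
  rows:
    - [-0.0035,0,-0.0015,0,0,0]
    - [-0.0075,0,-0.003,0,0,0]
    - [-0.011,0,-0.0045,0,0,0]
    - [-0.0145,-0.0005,-0.006,0,0,0]
    - [-0.0185,-0.001,-0.008,0,0,0]

```text
clock: 10.32
tcp_pos: [0.4883, -0.0051, 0.1397]
orientation: [2.178, 2.259, 0.008]
contact_force: [2.8, -2.3, 2.2]
grip_width: 0.0151
gripper_force: 26.3
```

>>> step_arm:
  rows:
    - [-0.0035,0,-0.002,0,0,0]
    - [-0.007,0,-0.0035,0,0,0]
    - [-0.0105,0,-0.0055,0,0,0]
    - [-0.014,-0.0005,-0.0075,0,0,0]
    - [-0.0175,-0.001,-0.01,0,0,0]

```text
clock: 10.73
tcp_pos: [0.4754, -0.0056, 0.1319]
orientation: [-2.181, -2.261, -0.003]
contact_force: [2.9, 2.1, 3.4]
grip_width: 0.0149
gripper_force: 26.9
```

>>> step_arm:
  rows:
    - [-0.0025,0,-0.0015,0,0,0]
    - [-0.005,0,-0.003,0,0,0]
    - [-0.0075,0,-0.005,0,0,0]
    - [-0.01,0,-0.0065,0,0,0]
    - [-0.0125,0,-0.0085,0,0,0]

```text
clock: 11.15
tcp_pos: [0.47, -0.0059, 0.128]
orientation: [2.179, 2.259, 0.006]
contact_force: [4.3, 1.8, 21.1]
grip_width: 0.0149
gripper_force: 28.6
```

>>> step_arm:
  rows:
    - [-0.002,0,-0.001,0,0,0]
    - [-0.004,0,-0.002,0,0,0]
    - [-0.006,0,-0.003,0,0,0]
    - [-0.008,0,-0.003,0,0,0]

```text
clock: 11.48
tcp_pos: [0.4699, -0.0058, 0.1281]
orientation: [2.175, 2.254, 0.018]
contact_force: [16.1, 1.5, 10.0]
grip_width: 0.0149
gripper_force: 27.7
```

At the near stop: x = 0.470 as predicted, and pushing further didn't move it. I'll ease the load partly and open.

>>> step_arm:
  rows:
    - [0.003,0,0.0015,0,0,0]
    - [0.006,0,0.003,0,0,0]
    - [0.006,0,0.003,0,0,0]

```text
clock: 11.73
tcp_pos: [0.47, -0.0059, 0.1281]
orientation: [2.178, 2.258, 0.009]
contact_force: [8.2, 2.5, 8.3]
grip_width: 0.0152
gripper_force: 27.5
```

>>> step_arm:
  rows:
    - [0,0,0,0,0,0]
    - [0,0,0,0,0,0]
    - [0,0,0,0,0,0]
    - [0,0,0,0,0,0]
    - [0,0,0,0,0,0]
  jaw: 0

```text
clock: 12.15
tcp_pos: [0.4653, -0.0071, 0.1259]
orientation: [-2.181, -2.259, 0.003]
contact_force: [1.2, 0.8, -0.5]
grip_width: 0.0746
gripper_force: 0.0
```

>>> step_arm:
  rows:
    - [0,0,0,0,0,0]
    - [0,0,0,0,0,0]
    - [0,0,0,0,0,0]

```text
clock: 12.4
tcp_pos: [0.4663, -0.0068, 0.1264]
orientation: [-2.182, -2.26, 0.0]
contact_force: [-0.6, -0.3, 0.2]
grip_width: 0.0856
gripper_force: 0.0
```

Open and clear. I'll withdraw straight up.

>>> step_arm:
  rows:
    - [0,0,0.02,0,0,0]
    - [0,0,0.05,0,0,0]
    - [0,0,0.1,0,0,0]
    - [0,0,0.15,0,0,0]
    - [0,0,0.2,0,0,0]

```text
clock: 12.82
tcp_pos: [0.466, -0.0066, 0.2477]
orientation: [-2.181, -2.26, 0.001]
contact_force: [1.4, -0.9, -0.8]
grip_width: 0.0856
gripper_force: 0.0
```

>>> step_arm:
  rows:
    - [0,0,0.02,0,0,0]
    - [0,0,0.02,0,0,0]
    - [0,0,0.02,0,0,0]

```text
clock: 13.07
tcp_pos: [0.4666, -0.0069, 0.2588]
orientation: [2.181, 2.259, 0.001]
contact_force: [0.2, 0.7, -1.0]
grip_width: 0.0853
gripper_force: 0.0
```

Run:
```python
from h import *
o=r.get_obs(); w=eyes.grab_frame("wrist"); s=eyes.grab_frame("scene")
cv2.imwrite("pics/end.png",cv2.resize(np.hstack([w,s]),(800,300))[...,::-1])
M=np.eye(4); M[:3,:3]=R.from_rotvec(o["orientation"]).as_matrix(); M[:3,3]=o["tcp_pos"]
T=M@eyes.camera_info("wrist")["tool_from_camera"]
print(o["clock"],o["tcp_pos"],o["contact_force"])
for b in blobs(w,(4,150,90),(15,255,255),300): print(b[0],b[1],plane(ray("wrist",b[1],T),.134))
for lo,hi in(((125,80,40),(150,255,255)),((102,120,60),(115,255,255))):
    for b in blobs(s,lo,hi): print(b[:2])
```

```text
13.0667 [ 0.4665974  -0.0068942   0.25881991] [ 0.16116729  0.65604384 -0.95470861]
1716 [261.  177.9] [0.46852027 0.00060489 0.134     ]
304 [380.4 161.1] [0.57472497 0.01988217 0.134     ]
676 [ 41.3 278.6] [ 0.24409481 -0.11543198  0.134     ]
(np.int32(276), array([373. , 172.9]))
(np.int32(73), array([390.4, 232.8]))
(np.int32(523), array([181.5, 273.5]))
(np.int32(123), array([200.9, 327.8]))
```

View pics/end.png

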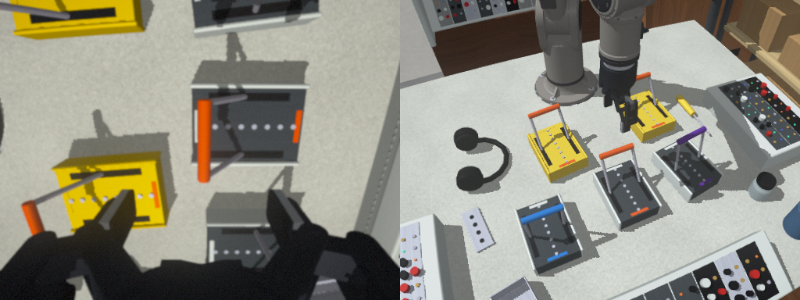

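The orange lever leans to its near stop (wrist (204,140) in the composite, bar x = 0.469). Violet and blue haven't moved, and the gripper is clear.

```bash
python3 -c "
from bench import r
print(r.hand_in())"
```

```text
the job is handed in; nothing more can be done
None
```

I swung the orange lever slowly to its far stop, brought it back to its near stop and let go there; it showed no binding, the violet and blue levers stayed where they were, and I handed the job in at about 13 s.

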